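# Hold a dosing pump open for a tube change

### The arm

A 7-joint arm with a two-finger parallel gripper is mounted at the origin on a cart in front of the work surface, level with it; the furniture and walls round the work are solid. World frame = base frame: x ahead of the robot, y to its left, z up, the work surface at z = 0. Lengths are in m, angles in rad, forces in N, time in s.
With the tool pointing down it reaches from about 0.4 to 0.9 m from the base axis. Payload 5.6 kg.
Tool frame: the origin (TCP) lies midway between the tips of the shut fingers; the grasp point (between the pads) lies 19 mm behind it; z points along the fingers, y is the line along which they close (so a half turn about z gives the same grasp; the last joint's range is limited). The gripper opens to 92 mm and grips with 3 to 60 N. Pads are 20 mm wide; open, the fingers measure 128 mm over their backs; the gripper's body (75 mm by 189 mm) begins 69 mm behind the grasp point.
Start: joints at [-1.15, 0.468, -0.012, 1.603, 0.006, 1.071, -0.056], TCP at [0.291, 0.581, 0.215] pointing down, gripper open.
Joint ranges: [-2.53, 2.53], [-0.31, 2.02], [-1.57, 1.55], [0.28, 2.44], [-1.29, 4.43], [0.15, 1.84], [-2.92, 2.92]. Speed limits (rad/s): [2.57, 2.57, 3.14, 3.14, 3.14, 3.14, 3.14].

### API

Orientations are given as a unit quaternion [w, x, y, z].
In Python, from plant import get_obs, camera, job_done gives the robot as it stands. The module is installed in compiled form; this text tells all that it offers.
- The arm moves only by the tool move_arm, never from a script. Its argument "series" is a list of rows, each an object of numbers: "x", "y", "z": the shift along the world's x, y, z in cm; "twist": the turn about the world's z in degrees; "gripper": the opening, from 0 (shut) to 1 (fully open). A call has 1 to 8 rows; each row is the pose to reach, as a shift and turn from the pose commanded when the call began; what a row does not reach only later rows make up. A row lasts 1/12 s, in which the tool goes at most 41.7 mm and 7.16 degrees, less where a joint would pass 70% of its speed; a pose out of reach is approached as far as the arm can. A call with a gripper value outside its range is refused whole. The fingers move at their own pace and stop on an object; "squeeze" is the grip in N (left out, the last holds). Time passes only in rows, so rows that repeat a pose let the fingers close. It gives the time, the measured TCP pose, the force, the opening and the grip force at its end, in the units of the state.
- get_obs(): the state, without advancing time (a new reading comes with each control period).
- camera(name): name is "scene" or "top" or "wrist"; returns a dict with "color" (400x640x3 uint8, blue, green, red), "vertical_fov" (degrees; the focal length in pixels is half the picture's height over the tangent of half this angle, whatever the lens; pixels are square), "cx", "cy" (the principal point, pixels), "k1" (the pictures are not rectified: a ray, as slopes to the right and down, at radius r is drawn at 1 + k1 r^2 times it, then the intrinsics apply), "R" (3x3) and "t" (3): a world point X has camera coordinates R X + t. Camera axes: x right, y down, z forward; pixel columns grow to the right and rows downward; lengths in m; the calibration is good to about 2 mm. A picture is of the moment at which its call begins. There is no depth.
- job_done(): hands the job in; it is judged then, once.
The state is a dict: "t": time; "qpos": joint angles; "dq": joint speeds; "effort": joint torques, N m; "tcp_pos": TCP position; "ee_rot": TCP orientation; "wrist_force": force on the tool from outside, world axes, zero at the start; "moment": the same for the moment, N m; "grip_width": finger opening in m; "finger_force": force on a finger pad.
Only numpy, scipy, OpenCV 4.12 (cv2) and the standard library are available. Lean on these libraries where they do the work, as an engineer would, in place of code of your own. Each camera call takes 0.05 s, during which the arm holds its last target. There are 200 camera calls.

### The job

The roller pump's tube is to be changed. On its keypad press, fully and one at a time, red (stop), then yellow (tube change), then white (confirm), never green (start). Then, by its black handle, swing the blue spring-loaded pressure arm from the rotor all the way open to its rubber stop and finish still holding it there with the fingers, keys released and the other things on the bench left where they are.

Things in the scene. Friction and masses are not known exactly. Their poses are not given: they have to be found in the camera images.
- pump: white and grey bench-top roller pump, 200 x 300 mm, 93 mm high, fixed. Origin: centre of its underside; x to its rear (front faces the robot), y to its left. Left half of the top: black panel with four keys in a square, behind them a display hood (from x = +35 mm back, up to z = 118 mm). Right half: aluminium head plate (top z = 103 mm) with the rotor and, before it, the blue pressure arm
- key_red_top (a point): centre of the top face of the red stop key (left rear key, pump x -14, y +107 mm). All keys: 22 mm square, 44 mm between centres, tops at z = 105 mm, 10 mm above the panel; pressed straight down, 5 mm travel, spring 2 N at first and 4.5 N at the bottom, rise again when let go
- key_yellow_top (a point): centre of the top face of the yellow tube-change key (left front key, pump x -58, y +107 mm)
- key_white_top (a point): centre of the top face of the white confirm key (right front key, pump x -58, y +63 mm)
- key_green_top (a point): centre of the top face of the green start key (right rear key, pump x -14, y +63 mm): not to be pressed
- key_red (a joint): how far the red key is pressed, m: 0 up, 0.005 fully down
- key_yellow (a joint): how far the yellow key is pressed, m: 0 up, 0.005 fully down
- key_white (a joint): how far the white key is pressed, m: 0 up, 0.005 fully down
- key_green (a joint): how far the green key is pressed, m: 0 up, 0.005 fully down
- pressure_arm (a joint): angle of the pressure arm, rad: 0 shut against the rotor (rest), 0.90 fully open against the rubber stop. Grows counter-clockwise seen from above: the handle swings to the pump's front and then to its right. A torsion spring always pulls it shut: about 4 N at the handle when shut, 8.5 N at the stop
- lever_handle (a point): centre of the upright black handle post at the arm's free end, 150 mm above the bench; moves with the arm. Round, 17 mm thick (19 mm near its top), z = 124 to 176 mm, on a blue bar 15 mm wide with its top at z = 124 mm (pivot end and shoe reach z = 145 mm). Axes turn with the arm: y from the pivot out to the handle, -x the way it opens
- pivot_axis (a point): on the vertical pivot axis of the pressure arm, at the height of the handle's centre, 126 mm from the handle; fixed on the pump at x -36, y -126 mm
- rotor_top (a point): top centre of the three-roller rotor's hub, pump x 28, y -68 mm; rotor 81 mm across over its rollers, highest point z = 147 mm; nothing to do with it
- open_stop (a point): top of the rubber open stop, a fixed 13 mm black post in front of the pivot, against which the blue bar comes to rest when fully open
- beaker: clear glass beaker, 73 mm across and 92 mm high, to the right of the pump; origin under its centre; a bystander
- petri: flat round petri dish, 92 mm across and 15 mm high, to the left of the pump; origin under its centre; a bystander
- vial: small glass vial with a black cap, 22 mm across and 50 mm high, in front of the keypad; origin under its centre; a bystander
- air_valve: small green airline valve, 14 x 42 x 26 mm, lying in front of the pump; origin under its centre; a bystander

How it is judged:
By the outcome, as a careful person would: the job done as asked, in the order asked, and still so for the second after the job is handed in, while the arm keeps its last pose, push and grip.
It also fails if it takes over 54 s, if anything falls off the work surface, if the arm or the gripper's body presses on something with over 40 N, if the wrist force passes 120 N, or if a joint passes its speed limit or range.

## Working session

There is one attempt and no reset: what is moved stays moved. The work goes in short steps, Python scripts to look and compute and a tool call to move; the robot and the scene stay as the last step left them, time stands still between calls to the robot, and variables do not carry over. Pictures are saved under pics/ and viewed, at most 10 in all, crops included, and the job is handed in when it is done.

Besides the shell and the picture viewer there is one more tool, called after "Call:" as name(argument=value, ...), one argument or row to a line, values as JSON. move_arm: Moves the arm, as the interface text tells. Its arguments: {"type":"object","properties":{"series":{"type":"array","items":{"type":"object","properties":{"x":{"type":"number"},"y":{"type":"number"},"z":{"type":"number"},"twist":{"type":"number"},"gripper":{"type":"number"}}}},"squeeze":{"type":"number"}},"required":["series"]}

```bash
mkdir -p pics; cat > h.py <<'E'
import numpy as np, cv2, json, pickle
from plant import get_obs, camera
def snap(n,fn):
    c=camera(n); cv2.imwrite(f'pics/{fn}.png',c['color']); pickle.dump(c,open(f'pics/{fn}.pkl','wb')); return c
def load(fn): return pickle.load(open(f'pics/{fn}.pkl','rb'))
def K(c):
    f=200/np.tan(np.radians(c['vertical_fov'])/2); return np.array([[f,0,c['cx']],[0,f,c['cy']],[0,0,1.]]),np.array([c['k1'],0,0,0,0.])
def proj(c,X):
    k,d=K(c); return cv2.projectPoints(np.array(X,float).reshape(-1,1,3),cv2.Rodrigues(np.array(c['R']))[0],np.array(c['t'],float),k,d)[0][:,0]
def atz(c,uv,z):
    k,d=K(c); n=cv2.undistortPoints(np.array(uv,float).reshape(-1,1,2),k,d)[:,0]
    R=np.array(c['R']);t=np.array(c['t']);o=-R.T@t
    r=np.c_[n,np.ones(len(n))]@R; return o+r*((np.atleast_1d(z)-o[2])/r[:,2])[:,None]
E
python3 - <<'E'
from h import *
for n in('top','scene'):
    c=snap(n,n+'0'); print(n,-np.array(c['R']).T@c['t'],c['vertical_fov'],c['k1'])
print(get_obs())
E
```

```text
top [0.44568075 0.11429198 0.94355194] 55.06889710869718 0.0248627698661423
scene [-0.2610817   0.92578569  0.64676918] 43.953776575056416 0.02643417368342405
{'t': 0.1, 'qpos': array([-1.15000412,  0.46829438, -0.01158376,  1.60350858,  0.00602137,
        1.07139528, -0.05629034]), 'dq': array([ 0.00020073, -0.00198431, -0.00100158, -0.00319665, -0.00062058,
        0.00061877,  0.00047492]), 'effort': array([ 1.07732438e-03, -5.21645451e+01, -1.25471887e-02, -2.44367838e+01,
       -5.68309904e-02,  1.39958164e-02,  8.16437205e-05]), 'tcp_pos': array([0.29061948, 0.58083877, 0.21374168]), 'ee_rot': array([-1.11156297e-04,  2.29853225e-01,  9.73224988e-01, -7.78086331e-04]), 'wrist_force': array([0.13707007, 0.5327628 , 0.29347061]), 'moment': array([ 0.00150477,  0.02710362, -0.04134667]), 'finger_force': 0.0, 'grip_width': 0.09185428262463508}
```

View pics/top0.png

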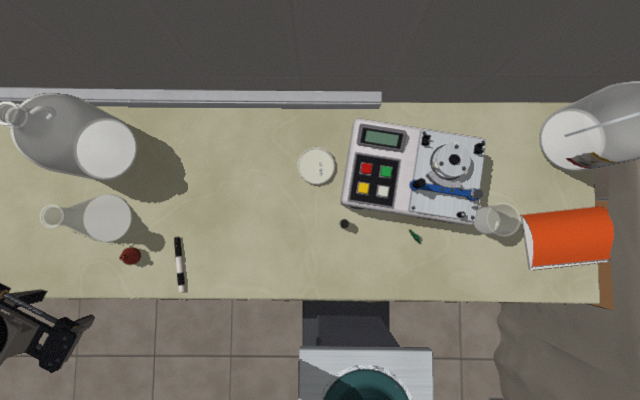

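View pics/scene0.png

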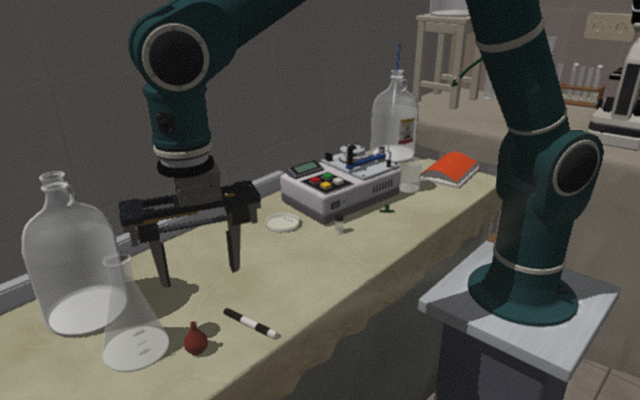

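```bash
python3 - <<'E'
from h import *
c=load('top0'); im=c['color']
cv2.imwrite('pics/crop0.png',cv2.resize(im[105:250,295:525],None,fx=3.4,fy=3.4,interpolation=cv2.INTER_CUBIC))
hsv=cv2.cvtColor(im,cv2.COLOR_BGR2HSV); H,S,V=[hsv[...,i].astype(int) for i in range(3)]
roi=np.zeros(H.shape,bool); roi[155:205,350:400]=1
ms={'red':((H<8)|(H>172))&(S>150)&(V>90),'yellow':(abs(H-27)<7)&(S>150)&(V>90),'green':(abs(H-60)<18)&(S>120)&(V>70),'white':(S<60)&(V>140)}
m={'red':(-14,107),'yellow':(-58,107),'white':(-58,63),'green':(-14,63)}
A=[];B=[]
for k,v in ms.items():
    n,l,st,ce=cv2.connectedComponentsWithStats((v&roi).astype(np.uint8))
    for i in sorted(range(1,n),key=lambda i:-st[i,4])[:3]:
        print(k,st[i],ce[i].round(1),atz(c,ce[i],.105)[0].round(4))
E
```

```text
red [361 163  11  11 100] [366.1 168.1] [0.571  0.0105 0.105 ]
yellow [358 183  11  11  98] [363.1 187.7] [0.5275 0.0172 0.105 ]
green [381 166  11  11  97] [385.9 171.2] [ 0.5643 -0.0328  0.105 ]
white [394 169   6  36 117] [397.5 191.4] [ 0.5199 -0.0579  0.105 ]
white [378 186  11  10  93] [382.7 190.5] [ 0.5217 -0.0255  0.105 ]
white [350 155   5  28  81] [351.2 165.1] [0.5774 0.0433 0.105 ]
```

View pics/crop0.png

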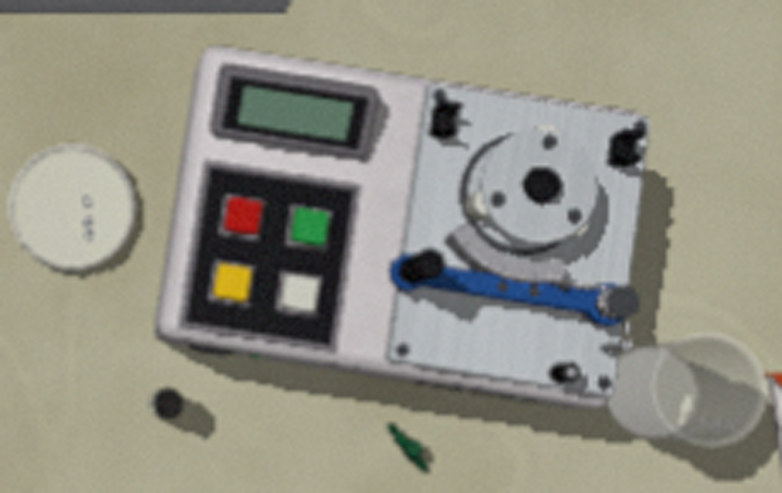

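```bash
cat > pump.py <<'E'
from h import *
P=np.array([[-14,107],[-58,107],[-58,63],[-14,63]])/1000
Q=np.array([[.571,.0105],[.5275,.0172],[.5217,-.0255],[.5643,-.0328]])
pc,qc=P.mean(0),Q.mean(0); a=P-pc;b=Q-qc
yaw=np.arctan2((a[:,0]*b[:,1]-a[:,1]*b[:,0]).sum(),(a*b).sum())
R=np.array([[np.cos(yaw),-np.sin(yaw)],[np.sin(yaw),np.cos(yaw)]]); t=qc-R@pc
W=lambda p:R@np.array(p)+t
E
python3 - <<'E'
from pump import *
c=load('top0')
print(np.degrees(yaw),t,(Q-np.array([W(p) for p in P])).round(4))
piv=W([-.036,-.126]); print('piv',piv,proj(c,[*piv,.145]))
print('rotor',W([.028,-.068]),proj(c,[*W([.028,-.068]),.147]),'meas',295+543/3.4,105+186/3.4)
h=atz(c,[[295+425/3.4,105+264/3.4]],.172)[0]; print('handle',h,np.linalg.norm(h[:2]-piv))
d=h[:2]-piv; print('dir deg from +y', np.degrees(np.arctan2(-d[0],d[1])), 'pump frame',np.degrees(np.arctan2(-d[0],d[1])-yaw))
for th in np.linspace(0,.9,10):
    a=np.arctan2(-d[0],d[1])+th; print(round(th,2),(piv+.126*np.array([-np.sin(a),np.cos(a)])).round(4))
for n,u,z in(('vial',(168,404),.05),('beaker top',(710,390),.092),('valve',(410,447),.02)): print(n,atz(c,[[295+u[0]/3.4,105+u[1]/3.4]],z)[0])
E
```

```text
-8.75366727663874 [ 0.5687698  -0.09713862] [[-0.0002 -0.0002]
 [-0.0002 -0.0002]
 [ 0.0007  0.0005]
 [-0.0002 -0.0001]]
piv [ 0.51401362 -0.21619222] [[478.0546808  193.00961442]]
rotor [ 0.58609496 -0.16860777] [[454.6760649 158.3456748]] meas 454.7058823529412 159.7058823529412
handle [ 0.53191871 -0.08950337  0.172     ] 0.12794786835796107
dir deg from +y -8.04440631263087 pump frame 0.7092609640078713
0.0 [ 0.5316 -0.0914]
0.1 [ 0.5191 -0.0903]
0.2 [ 0.5065 -0.0904]
0.3 [ 0.494  -0.0918]
0.4 [ 0.4817 -0.0944]
0.5 [ 0.4697 -0.0983]
0.6 [ 0.4581 -0.1033]
0.7 [ 0.4471 -0.1094]
0.8 [ 0.4368 -0.1166]
0.9 [ 0.4272 -0.1248]
vial [0.44832382 0.05437241 0.05      ]
beaker top [ 0.46000363 -0.29281281  0.092     ]
valve [ 0.41955611 -0.11758468  0.02      ]
```

Call:
move_arm(
  series=[
    {"y": -4, "gripper": 0},
    {"y": -8, "z": 1},
    {"y": -12, "z": 2},
    {"x": 1, "y": -16, "z": 2, "twist": -7},
    {"x": 3, "y": -19.5, "z": 2, "twist": -14},
    {"x": 5, "y": -23, "z": 2, "twist": -21},
    {"x": 7, "y": -26.5, "z": 2, "twist": -28},
    {"x": 9, "y": -30, "z": 2, "twist": -35},
  ],
)

```text
$.series[0]: bad value
```

Call:
move_arm(
  series=[
    {"x": 0, "y": -4.0, "z": 0, "twist": 0, "gripper": 0.0},
    {"x": 0, "y": -8.0, "z": 1, "twist": 0, "gripper": 0.0},
    {"x": 0, "y": -12.0, "z": 2, "twist": 0, "gripper": 0.0},
    {"x": 1, "y": -16.0, "z": 2, "twist": -7, "gripper": 0.0},
    {"x": 3, "y": -19.5, "z": 2, "twist": -14, "gripper": 0.0},
    {"x": 5, "y": -23.0, "z": 2, "twist": -21, "gripper": 0.0},
    {"x": 7, "y": -26.5, "z": 2, "twist": -28, "gripper": 0.0},
    {"x": 9, "y": -30.0, "z": 2, "twist": -35, "gripper": 0.0},
  ],
)

```text
t: 0.77
tcp_pos: [0.3812, 0.2794, 0.2346]
ee_rot: [-0.0, 0.514, 0.858, 0.0]
wrist_force: [0.8, -0.0, -0.5]
grip_width: 0.0407
finger_force: 0.0
```

Call:
move_arm(
  series=[
    {"x": 2, "y": -3.4, "z": 0, "twist": -5, "gripper": 0},
    {"x": 4.5, "y": -6.7, "z": 0, "twist": -10, "gripper": 0},
    {"x": 7, "y": -10, "z": 0, "twist": -15, "gripper": 0},
    {"x": 9.4, "y": -13.3, "z": 0, "twist": -20, "gripper": 0},
    {"x": 11.8, "y": -16.7, "z": 0, "twist": -25, "gripper": 0},
    {"x": 14.2, "y": -20, "z": 0, "twist": -30, "gripper": 0},
    {"x": 16.6, "y": -23.5, "z": 0, "twist": -34, "gripper": 0},
    {"x": 19, "y": -27, "z": 0, "twist": -37, "gripper": 0},
  ],
)

```text
t: 1.43
tcp_pos: [0.5706, 0.011, 0.2345]
ee_rot: [-0.0, 0.759, 0.651, -0.0]
wrist_force: [0.0, 0.4, -0.2]
grip_width: 0.0006
finger_force: 0.0
```

Call:
move_arm(
  series=[
    {"x": 0, "y": 0, "z": -4, "twist": 0, "gripper": 0},
    {"x": 0, "y": 0, "z": -8, "twist": 0, "gripper": 0},
    {"x": 0, "y": 0, "z": -10.5, "twist": 0, "gripper": 0},
    {"x": 0, "y": 0, "z": -10.5, "twist": 0, "gripper": 0},
    {"x": 0, "y": 0, "z": -10.5, "twist": 0, "gripper": 0},
  ],
)

```text
t: 1.85
tcp_pos: [0.5691, 0.0124, 0.1287]
ee_rot: [-0.001, 0.758, 0.652, -0.001]
wrist_force: [0.4, -0.1, 1.3]
grip_width: -0.0
finger_force: 0.0
```

```bash
python3 - <<'E'
from pump import *
o=get_obs(); print(o['tcp_pos'],o['ee_rot'],o['wrist_force'],o['grip_width'],o['t'])
c=snap('top','top1'); im=c['color']
print(proj(c,[o['tcp_pos'],[*W([-.014,.107]),.105]]))
cv2.imwrite('pics/crop1.png',cv2.resize(im[105:250,295:525],None,fx=3.4,fy=3.4,interpolation=cv2.INTER_CUBIC))
c=snap('scene','scene1'); im=c['color']; cv2.imwrite('pics/crop2.png',cv2.resize(im[130:230,260:420],None,fx=5,fy=5,interpolation=cv2.INTER_CUBIC))
print(proj(c,[o['tcp_pos'],[*W([-.014,.107]),.105]]))
E
```

```text
[0.56908163 0.01240827 0.12867332] [-6.61748772e-04  7.58037706e-01  6.52208818e-01 -1.43401124e-03] [ 0.38146976 -0.1378496   1.31203118] -4.412140114773595e-06 1.85
[[366.62606929 167.29105578]
 [366.03683263 167.94128529]]
[[314.59908387 170.71906682]
 [314.52663443 178.37396678]]
```

View pics/crop2.png

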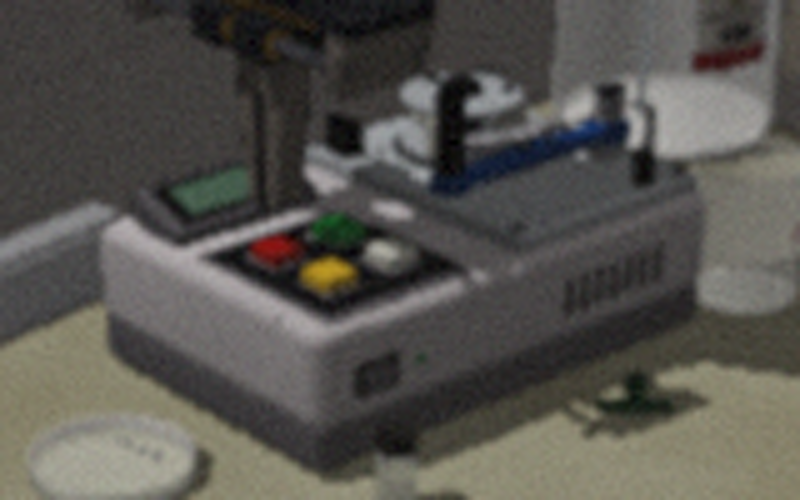

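Call:
move_arm(
  series=[
    {"x": 0, "y": 0, "z": -2, "twist": 0, "gripper": 0},
    {"x": 0, "y": 0, "z": -2.4, "twist": 0, "gripper": 0},
    {"x": 0, "y": 0, "z": -2.7, "twist": 0, "gripper": 0},
    {"x": 0, "y": 0, "z": -2.9, "twist": 0, "gripper": 0},
    {"x": 0, "y": 0, "z": -2.9, "twist": 0, "gripper": 0},
  ],
)

```text
t: 2.37
tcp_pos: [0.5703, 0.013, 0.1016]
ee_rot: [0.0, 0.758, 0.652, 0.001]
wrist_force: [-1.8, 0.9, 3.1]
grip_width: 0.0004
finger_force: 1.9
```

Call:
move_arm(
  series=[
    {"x": 0, "y": 0, "z": -0.3, "twist": 0, "gripper": 0},
    {"x": 0, "y": 0, "z": -0.5, "twist": 0, "gripper": 0},
    {"x": 0, "y": 0, "z": -0.6, "twist": 0, "gripper": 0},
    {"x": 0, "y": 0, "z": -0.6, "twist": 0, "gripper": 0},
  ],
)

```text
t: 2.7
tcp_pos: [0.5707, 0.0129, 0.0999]
ee_rot: [-0.001, 0.758, 0.652, 0.002]
wrist_force: [-13.5, 1.0, 39.1]
grip_width: 0.0002
finger_force: 19.7
```

Call:
move_arm(
  series=[
    {"x": 0, "y": 0, "z": 1.5, "twist": 0, "gripper": 0},
    {"x": 0, "y": 0, "z": 3, "twist": 0, "gripper": 0},
    {"x": -2, "y": 0.2, "z": 3, "twist": 0, "gripper": 0},
    {"x": -4.3, "y": 0.5, "z": 3, "twist": 0, "gripper": 0},
    {"x": -4.3, "y": 0.5, "z": 3, "twist": 0, "gripper": 0},
    {"x": -4.3, "y": 0.5, "z": 3, "twist": 0, "gripper": 0},
  ],
)

```text
t: 3.2
tcp_pos: [0.5269, 0.0178, 0.1252]
ee_rot: [0.0, 0.758, 0.652, 0.001]
wrist_force: [0.1, -0.8, 0.2]
grip_width: 0.0006
finger_force: 0.0
```

Call:
move_arm(
  series=[
    {"x": 0, "y": 0, "z": -1.5, "twist": 0, "gripper": 0},
    {"x": 0, "y": 0, "z": -2, "twist": 0, "gripper": 0},
    {"x": 0, "y": 0, "z": -2.4, "twist": 0, "gripper": 0},
    {"x": 0, "y": 0, "z": -2.6, "twist": 0, "gripper": 0},
    {"x": 0, "y": 0, "z": -2.75, "twist": 0, "gripper": 0},
    {"x": 0, "y": 0, "z": -2.75, "twist": 0, "gripper": 0},
  ],
)

```text
t: 3.7
tcp_pos: [0.5281, 0.0176, 0.1001]
ee_rot: [-0.001, 0.758, 0.652, 0.001]
wrist_force: [-9.0, -0.5, 28.2]
grip_width: 0.0003
finger_force: 13.9
```

Call:
move_arm(
  series=[
    {"x": 0, "y": 0, "z": 1.5, "twist": 0, "gripper": 0},
    {"x": 0, "y": 0, "z": 3, "twist": 0, "gripper": 0},
    {"x": -0.3, "y": -2, "z": 3, "twist": 0, "gripper": 0},
    {"x": -0.7, "y": -4.3, "z": 3, "twist": 0, "gripper": 0},
    {"x": -0.7, "y": -4.3, "z": 3, "twist": 0, "gripper": 0},
    {"x": -0.7, "y": -4.3, "z": 3, "twist": 0, "gripper": 0},
  ],
)

```text
t: 4.2
tcp_pos: [0.5202, -0.0269, 0.1273]
ee_rot: [0.0, 0.759, 0.651, -0.0]
wrist_force: [0.3, 0.1, -0.6]
grip_width: 0.0004
finger_force: 0.0
```

Call:
move_arm(
  series=[
    {"x": 0, "y": 0, "z": -1.5, "twist": 0, "gripper": 0},
    {"x": 0, "y": 0, "z": -2.3, "twist": 0, "gripper": 0},
    {"x": 0, "y": 0, "z": -2.7, "twist": 0, "gripper": 0},
    {"x": 0, "y": 0, "z": -2.9, "twist": 0, "gripper": 0},
    {"x": 0, "y": 0, "z": -3.0, "twist": 0, "gripper": 0},
    {"x": 0, "y": 0, "z": -3.0, "twist": 0, "gripper": 0},
  ],
)

```text
t: 4.7
tcp_pos: [0.5204, -0.0246, 0.1]
ee_rot: [-0.001, 0.758, 0.653, 0.001]
wrist_force: [-10.6, 0.6, 32.1]
grip_width: 0.0006
finger_force: 15.6
```

Call:
move_arm(
  series=[
    {"x": 0, "y": 0, "z": 3, "twist": 0, "gripper": 0},
    {"x": 0, "y": 0, "z": 7, "twist": 0, "gripper": 0.3},
    {"x": 0, "y": 0, "z": 11, "twist": 0, "gripper": 0.6},
    {"x": 0.3, "y": -2, "z": 12, "twist": 0, "gripper": 0.6},
    {"x": 1.1, "y": -6.3, "z": 12, "twist": 0, "gripper": 0.6},
    {"x": 1.1, "y": -6.3, "z": 12, "twist": 0, "gripper": 0.6},
    {"x": 1.1, "y": -6.3, "z": 12, "twist": 0, "gripper": 0.6},
    {"x": 1.1, "y": -6.3, "z": 12, "twist": 0, "gripper": 0.6},
  ],
)

```text
t: 5.37
tcp_pos: [0.5306, -0.0877, 0.2165]
ee_rot: [-0.001, 0.758, 0.652, -0.0]
wrist_force: [0.8, 0.6, 0.1]
grip_width: 0.0452
finger_force: 0.0
```

```bash
python3 - <<'E'
from pump import *
o=get_obs(); print(o['tcp_pos'],o['ee_rot'],o['wrist_force'],o['grip_width'],o['t'])
c=snap('wrist','w1'); im=c['color']; cv2.imwrite('pics/w1v.png',im)
print(proj(c,[[.5316,-.0910,.124],[.5316,-.0910,.176],o['tcp_pos'],[*W([-.014,.107]),.105],[*W([-.014,.063]),.105]]).round(0))
E
```

```text
[ 0.53060605 -0.08770017  0.21647304] [-6.19169434e-04  7.58012842e-01  6.52239180e-01 -4.46519563e-04] [0.80678102 0.62077517 0.11978438] 0.04519289604977605 5.3667
[[325. 202.]
 [326. 225.]
 [324. 247.]
 [355.  70.]
 [353. 125.]]
```

View pics/w1.png

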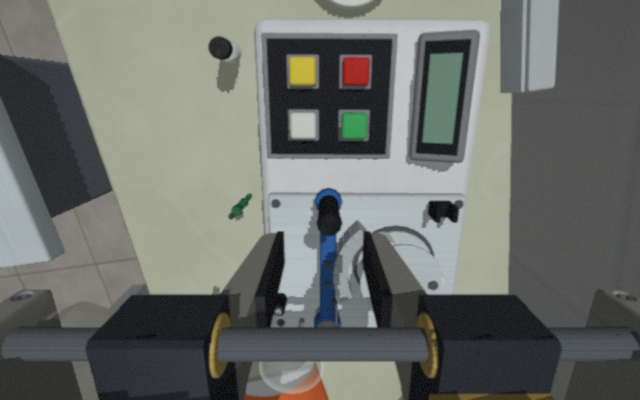

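Call:
move_arm(
  series=[
    {"x": 0.3, "y": -0.1, "z": -2, "twist": 0, "gripper": 0.6},
    {"x": 0.3, "y": -0.1, "z": -4, "twist": 0, "gripper": 0.6},
    {"x": 0.3, "y": -0.1, "z": -6, "twist": 0, "gripper": 0.6},
    {"x": 0.3, "y": -0.1, "z": -8, "twist": 0, "gripper": 0.6},
    {"x": 0.3, "y": -0.1, "z": -8.3, "twist": 0, "gripper": 0.6},
    {"x": 0.3, "y": -0.1, "z": -8.3, "twist": 0, "gripper": 0.6},
  ],
)

```text
t: 5.92
tcp_pos: [0.5328, -0.0879, 0.1327]
ee_rot: [-0.001, 0.757, 0.653, -0.001]
wrist_force: [0.1, -0.2, -0.8]
grip_width: 0.0547
finger_force: 0.0
```

Call:
move_arm(
  series=[
    {"x": 0, "y": 0, "z": 0, "twist": 0, "gripper": 0.1},
    {"x": 0, "y": 0, "z": 0, "twist": 0, "gripper": 0.1},
    {"x": 0, "y": 0, "z": 0, "twist": 0, "gripper": 0.1},
    {"x": 0, "y": 0, "z": 0, "twist": 0, "gripper": 0.1},
    {"x": 0, "y": 0, "z": 0, "twist": 0, "gripper": 0.1},
    {"x": 0, "y": 0, "z": 0, "twist": 0, "gripper": 0.1},
    {"x": 0, "y": 0, "z": 0, "twist": 0, "gripper": 0.1},
    {"x": 0, "y": 0, "z": 0, "twist": 0, "gripper": 0.1},
  ],
  squeeze=25,
)

```text
t: 6.58
tcp_pos: [0.5346, -0.0894, 0.1346]
ee_rot: [0.0, 0.758, 0.652, 0.001]
wrist_force: [1.1, -0.3, 2.2]
grip_width: 0.0171
finger_force: 25.0
```

Call:
move_arm(
  series=[
    {"x": -0.76, "y": 0.1, "z": 0, "twist": 3.5, "gripper": 0.1},
    {"x": -1.53, "y": 0.14, "z": 0, "twist": 7, "gripper": 0.1},
    {"x": -2.3, "y": 0.15, "z": 0, "twist": 10.5, "gripper": 0.1},
    {"x": -3.07, "y": 0.1, "z": 0, "twist": 14, "gripper": 0.1},
    {"x": -3.83, "y": 0.0, "z": 0, "twist": 17.5, "gripper": 0.1},
    {"x": -4.59, "y": -0.13, "z": 0, "twist": 21, "gripper": 0.1},
    {"x": -5.34, "y": -0.31, "z": 0, "twist": 24.5, "gripper": 0.1},
    {"x": -6.07, "y": -0.54, "z": 0, "twist": 28, "gripper": 0.1},
  ],
  squeeze=30,
)

```text
t: 7.25
tcp_pos: [0.4748, -0.0943, 0.1346]
ee_rot: [0.002, 0.576, 0.817, 0.001]
wrist_force: [4.9, 2.2, -1.8]
grip_width: 0.0171
finger_force: 30.0
```

Call:
move_arm(
  series=[
    {"x": -0.72, "y": -0.28, "z": 0, "twist": 3.5, "gripper": 0.1},
    {"x": -1.42, "y": -0.59, "z": 0, "twist": 7, "gripper": 0.1},
    {"x": -2.1, "y": -0.95, "z": 0, "twist": 10.5, "gripper": 0.1},
    {"x": -2.76, "y": -1.35, "z": 0, "twist": 14, "gripper": 0.1},
    {"x": -3.39, "y": -1.79, "z": 0, "twist": 17.5, "gripper": 0.1},
    {"x": -3.99, "y": -2.27, "z": 0, "twist": 21, "gripper": 0.1},
    {"x": -3.99, "y": -2.27, "z": 0, "twist": 21, "gripper": 0.1},
  ],
)

```text
t: 7.83
tcp_pos: [0.4338, -0.1165, 0.1346]
ee_rot: [0.001, 0.419, 0.908, 0.001]
wrist_force: [2.6, 6.1, 0.2]
grip_width: 0.0169
finger_force: 30.0
```

```bash
python3 - <<'E'
from pump import *
o=get_obs(); p=o['tcp_pos'];piv=W([-.036,-.126]); d=p[:2]-piv
print(p,o['wrist_force'],o['moment'],np.hypot(*d), np.degrees(np.arctan2(-d[0],d[1])-yaw))
q=o['ee_rot']; a=np.arctan2(q[1],q[2]); print('tool',np.degrees(2*(np.arctan2(.758,.652)-a)))
E
```

```text
[ 0.43382655 -0.11653158  0.13457554] [2.5691565  6.07775911 0.19418126] [ 1.24057789 -0.75685379 -0.07722938] 0.12791485601096836 47.573860921960794
tool 49.09558702061357
```

Call:
move_arm(
  series=[
    {"x": -0.17, "y": -0.14, "z": 0, "twist": 1, "gripper": 0.1},
    {"x": -0.33, "y": -0.28, "z": 0, "twist": 2, "gripper": 0.1},
    {"x": -0.49, "y": -0.43, "z": 0, "twist": 3, "gripper": 0.1},
    {"x": -0.49, "y": -0.43, "z": 0, "twist": 3, "gripper": 0.1},
    {"x": -0.49, "y": -0.43, "z": 0, "twist": 3, "gripper": 0.1},
  ],
)

```text
t: 8.25
tcp_pos: [0.4298, -0.1199, 0.1346]
ee_rot: [0.001, 0.395, 0.919, 0.001]
wrist_force: [2.8, 6.3, 1.5]
grip_width: 0.0166
finger_force: 30.0
```

Call:
move_arm(
  series=[
    {"x": -0.1, "y": -0.1, "z": 0, "twist": 0.5, "gripper": 0.1},
    {"x": -0.2, "y": -0.2, "z": 0, "twist": 1, "gripper": 0.1},
    {"x": -0.2, "y": -0.2, "z": 0, "twist": 1, "gripper": 0.1},
    {"x": -0.2, "y": -0.2, "z": 0, "twist": 1, "gripper": 0.1},
  ],
)

```text
t: 8.58
tcp_pos: [0.4277, -0.1218, 0.1345]
ee_rot: [0.0, 0.387, 0.922, 0.001]
wrist_force: [3.7, 7.2, 0.7]
grip_width: 0.0168
finger_force: 30.0
```

Call:
move_arm(
  series=[
    {"x": -0.1, "y": -0.1, "z": 0, "twist": 0.5, "gripper": 0.1},
    {"x": -0.2, "y": -0.2, "z": 0, "twist": 1, "gripper": 0.1},
    {"x": -0.2, "y": -0.2, "z": 0, "twist": 1, "gripper": 0.1},
    {"x": -0.2, "y": -0.2, "z": 0, "twist": 1, "gripper": 0.1},
  ],
)

```text
t: 8.92
tcp_pos: [0.4271, -0.1225, 0.1346]
ee_rot: [0.001, 0.379, 0.926, 0.002]
wrist_force: [7.1, 10.2, -1.4]
grip_width: 0.0167
finger_force: 30.0
```

Call:
move_arm(
  series=[
    {"x": -0.1, "y": -0.1, "z": 0, "twist": 0, "gripper": 0.1},
    {"x": -0.15, "y": -0.15, "z": 0, "twist": 0, "gripper": 0.1},
    {"x": -0.15, "y": -0.15, "z": 0, "twist": 0, "gripper": 0.1},
    {"x": -0.15, "y": -0.15, "z": 0, "twist": 0, "gripper": 0.1},
    {"x": -0.15, "y": -0.15, "z": 0, "twist": 0, "gripper": 0.1},
  ],
)

```text
t: 9.33
tcp_pos: [0.427, -0.1227, 0.1347]
ee_rot: [0.002, 0.378, 0.926, 0.003]
wrist_force: [10.8, 13.9, -4.1]
grip_width: 0.0169
finger_force: 30.0
```

```bash
python3 - <<'E'
from pump import *
o=get_obs(); p=o['tcp_pos'];piv=W([-.036,-.126]); d=p[:2]-piv
print(p,o['wrist_force'],np.hypot(*d), np.degrees(np.arctan2(-d[0],d[1])-yaw))
a=snap('scene','s3')['color'][130:230,260:420]; b=snap('top','t3')['color'][105:250,295:525]
f=lambda i:cv2.resize(i,(640,int(640*i.shape[0]/i.shape[1])),interpolation=cv2.INTER_CUBIC)
cv2.imwrite('pics/s3v.png',f(a)); cv2.imwrite('pics/t3v.png',f(b))
snap('wrist','w3')
E
```

```text
[ 0.4269589  -0.12269064  0.13467851] [10.80226847 13.8968932  -4.14261734] 0.12775394328205622 51.708756233845044
```

View pics/w3.png

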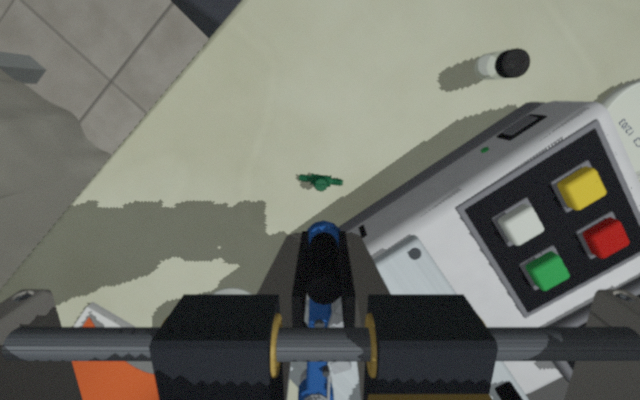

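View pics/t3v.png

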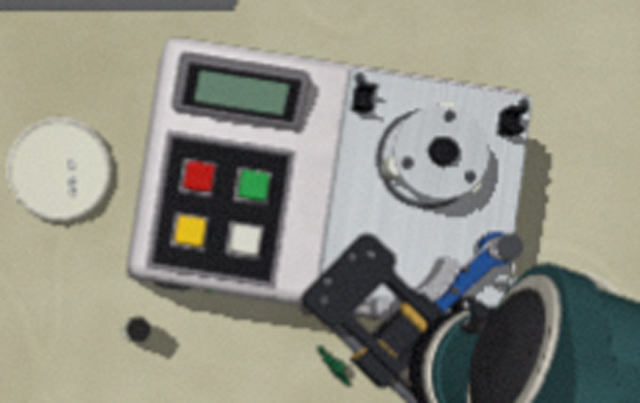

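View pics/s3v.png

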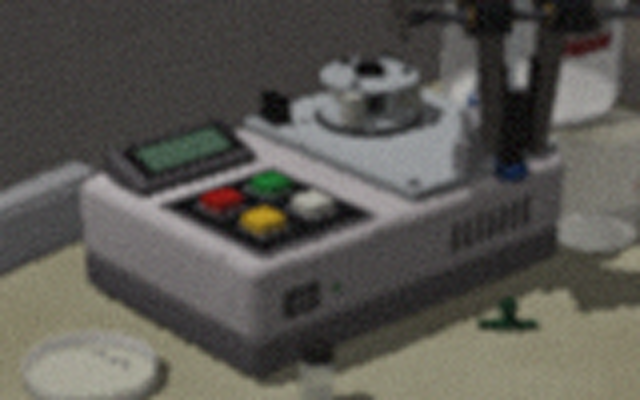

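The pictures show the fingers gripping the handle around wrist pixel (323,250). The arm is at 51.7° (0.90 rad) and held hard on the stop, since the force rises with no further movement. All four keys are up and the bystanders haven't moved.

```bash
python3 -c "
from plant import job_done; print(job_done())"
```

```text
the job is handed in; nothing more can be done
None
```

The job is handed in: red, yellow and white were each pressed fully in that order, green was never touched, and the pressure arm is held open against its stop by the handle (about 0.90 rad), with no verdict returned; the red press peaked at 39 N, just under the 40 N limit.

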